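Weigh a mineral specimen on a two-pan trip balance

TASK

Weigh the mineral specimen: stand brass weights on the balance's empty pan and slide the poise along the front beam until the beam swings freely and comes to rest level, its needle in the green band. The balance is delicate: pinch or push its poise, beam and pans with only a few newtons, and set weights down, never drop them; leave the specimen in its pan, keep unused weights standing on their board, and do not disturb the other things on the table.

Things in the scene. Friction and masses are not known exactly. Their poses are not given: they have to be found in the camera images.
- balance: White two-pan balance, base 105 x 300 mm, fixed. Origin: centre of its underside. Its y axis runs along the beam from the weights pan (-y) to the specimen pan (+y); -x is its front, z up. The beam pivots about an x-wise axis over the origin, 85 mm up; pan centres are 115 mm either side of it and stay horizontal. The front beam lies 105 mm before them (at x = -105 mm), along y, at pivot height.
- beam (a joint): Tilt of the beam (rad): 0 level, negative when the specimen pan is low, positive when the weights pan is low; stops at -0.12 and +0.12. Free and damped, settles in about 2 s. Near level 1 g tilts it about 0.0115 rad, so beyond about 11 g it lies on a stop. Needle in the green band: within 0.03. Pans empty and poise at 0: level. Held pushes on the poise tilt it too: read it untouched.
- poise (a joint): Position of the sliding poise along the front beam (m): 0 at the specimen end, 0.110 at the weights end (growing towards the balance's -y), with end stops. Every millimetre adds 1 g to the weights pan's side: 0 to 110 g. A light nudge or pinch of a few newtons moves it: it slides with about 1 N of friction and stays where it is left.
- poise_tab (a point): Middle of the black grip tab on top of the steel poise. The tab is 12 mm wide along the beam (balance y), 16 mm across it (balance x) and stands 34 mm above the block, which is 24 mm along the beam, 22 mm across, 26 mm high. This point is 13 mm below the tab's top and 21 mm above the block's top. It rides up and down by up to 7 mm as the beam tilts.
- weights_pan_floor (a point): Centre of the floor of the empty steel pan for the weights. Flat floor 58 mm in radius, rim 140 mm across and 7 mm above the floor. The pan yields when pressed: it goes down 28 mm from stop to stop.
- specimen_pan_floor (a point): Centre of the floor of the pan that holds the specimen, of the same sizes.
- specimen_center (a point): Centre of the mineral specimen, a dark rock with brassy pyrite cubes, about 56 mm across and 40 mm high, which stays in its pan. Its weight is unknown, from 125 to 290 g.
- scale_mark (a point): Middle of the white scale plate, 64 mm wide and 20 mm high, that stands upright between the pans, facing front and back, with a green band 5 mm wide at its middle; a red needle on each side of it, fixed to the beam, points to the band when the beam is level.
- weight_board: Wooden board of the weight set, 240 x 90 mm and 10 mm thick, lying on the table, its long side along its x axis; origin at the centre of its underside. Three blue felt spots along its middle line, 65 mm apart, carry the weights.
- weight50_center (a point): Centre (half-way up) of the 50 g brass weight: upright cylinder 18 mm in diameter and 22 mm high with a small knob on top, 36 mm high in all, standing on the board; z is its axis.
- weight100_center (a point): Centre (half-way up) of the 100 g brass weight: upright cylinder 22 mm in diameter and 30 mm high with a small knob on top, 44 mm high in all, standing on the board.
- weight200_center (a point): Centre (half-way up) of the 200 g brass weight: upright cylinder 28 mm in diameter and 36 mm high with a small knob on top, 50 mm high in all, standing on the board.
- petri_dish: Glass dish 84 mm across and 16 mm high on the table; not to be disturbed. Origin under its centre.
- tweezers: Steel tweezers 125 mm long lying on the table; not to be disturbed.
- specimen_box: Small clear specimen box 60 x 45 x 26 mm on a black base; not to be disturbed. Origin under its centre.

How it is judged (in metres and radians):
At the end, for the whole second after the job is handed in: The beam is free and at rest within 0.033 rad of level (needle in the green band), the specimen lies in its pan, and every weight stands upright either on the weights pan or on its board (value of joint beam between -0.033 and 0.033 rad and velocity of joint beam between -0.035 and 0.035 rad/s and horizontal distance between specimen_center and specimen_pan_floor below 0.035 m and z of specimen_center in the frame of specimen_pan_floor between 0.012 and 0.026 m and angle between each of weight50_center, weight100_center, weight200_center's own z axis and vertical below 0.25 rad and ((horizontal distance between weight50_center and weights_pan_floor below 0.062 m and z of weight50_center in the frame of weights_pan_floor between 0.012 and 0.024 m) or (x of weight50_center in the frame of weight_board between -0.12 and 0.12 m and y of weight50_center in the frame of weight_board between -0.045 and 0.045 m and z of weight50_center in the frame of weight_board between 0.022 and 0.034 m)) and ((horizontal distance between weight100_center and weights_pan_floor below 0.062 m and z of weight100_center in the frame of weights_pan_floor between 0.016 and 0.028 m) or (x of weight100_center in the frame of weight_board between -0.12 and 0.12 m and y of weight100_center in the frame of weight_board between -0.045 and 0.045 m and z of weight100_center in the frame of weight_board between 0.026 and 0.038 m)) and ((horizontal distance between weight200_center and weights_pan_floor below 0.062 m and z of weight200_center in the frame of weights_pan_floor between 0.019 and 0.031 m) or (x of weight200_center in the frame of weight_board between -0.12 and 0.12 m and y of weight200_center in the frame of weight_board between -0.045 and 0.045 m and z of weight200_center in the frame of weight_board between 0.029 and 0.041 m))); the robot touches nothing.
It fails at once if the balance (base, beam, pans or poise) is pressed, pinched or struck by the robot with more than 16 N in all (contact force between balance and the fingers above 16 N or contact force between balance and the arm above 16 N).
It fails at once if a held weight is pressed against the balance with more than 16 N ((contact force between balance and weight50 above 16 N and contact force between the fingers and weight50 above 0.5 N) or (contact force between balance and weight100 above 16 N and contact force between the fingers and weight100 above 0.5 N) or (contact force between balance and weight200 above 16 N and contact force between the fingers and weight200 above 0.5 N)).
It fails at once if a weight is dropped or thrown: it moves faster than 0.4 m/s without being held ((linear speed of weight50 above 0.4 m/s and contact force between the fingers and weight50 below 0.1 N) or (linear speed of weight100 above 0.4 m/s and contact force between the fingers and weight100 below 0.1 N) or (linear speed of weight200 above 0.4 m/s and contact force between the fingers and weight200 below 0.1 N)).
It fails at once if the dish, the tweezers or the specimen box is moved by more than 15 mm (distance of any of petri_dish, tweezers, specimen_box from where it was at the start of the episode above 0.015 m).
It also fails if it takes over 72 s, if anything falls off the work surface, if the arm or the gripper's body presses on something with over 40 N, if the wrist force passes 120 N, or if a joint passes its speed limit or range.

ROBOT

A 6-joint arm with a two-finger parallel gripper is mounted at the origin on the work surface. World frame = base frame: x ahead of the robot, y to its left, z up, the work surface at z = 0. Lengths are in m, angles in degrees, forces in N, time in s.
With the tool pointing down it reaches from about 0.25 to 0.85 m from the base axis. Payload 12.5 kg.
Tool frame: the origin (TCP) lies on the mounting face of the last link; the fingertips stand 186 mm ahead of it and the grasp point (between the pads) lies 167 mm ahead of it (arm.finger_overhang is the distance from the TCP to the fingertips, in m); z points along the fingers, y is the direction in which the jaws open and shut (so a half turn about z gives the same grasp; the last joint's range is limited). The gripper opens to 93 mm and grips with 3 to 60 N. Pads are 15 mm wide; open, the fingers measure 128 mm over their backs; the gripper's body (75 mm by 188 mm) begins 65 mm behind the grasp point.
Start: joints at [-74.118, 20.094, 94.641, -0, 65.266, -4.847], TCP at [0.195, -0.514, 0.405] pointing down, gripper open.
Joint ranges: [-157.81, 157.81], [-45, 120.19], [0.68, 151.7], [-89.99, 269.99], [4.06, 180], [-164.3, 164.3]. Speed limits (degrees/s): [127.2, 127.2, 159.86, 180, 180, 180].

INTERFACE

Orientations are given as [roll, pitch, yaw] about the fixed x, y, z axes, in that order (R = Rz(yaw) Ry(pitch) Rx(roll)).
In Python, from plant import arm gives the robot as it stands.
- The arm moves only by the tool send_rows, never from a script. Its argument "moves" is a list of rows, each a list of 7 numbers: the turn, a rotation vector about the tool's x, y, z in degrees, then the shift along the tool's x, y, z in mm, then the opening in per cent of the stroke, from 0 (shut) to 100 (fully open). In form: [[ax, ay, az, dx, dy, dz, fingers], ...]. A call has 1 to 8 rows; each row is the pose to reach, as a shift and turn from the pose commanded when the call began, along the tool's axes at that moment; what a row does not reach only later rows make up. A row lasts 1/12 s, in which the tool goes at most 41.7 mm and 7.16 degrees, less where a joint would pass 70% of its speed; a pose out of reach is approached as far as the arm can. A call with a gripper value outside its range is refused whole. The fingers move at their own pace and stop on an object; "force" is the grip in N (left out, the last holds). Time passes only in rows, so rows that repeat a pose let the fingers close. It gives the time, the measured TCP pose, the force and the opening at its end, in the units of the state.
- arm.observe(): the state, without advancing time (a new reading comes with each control period).
- arm.read_camera(name): name is "side" or "top" or "wrist"; returns the picture (400x640x3 uint8, red, green, blue); there is no depth.
- arm.camera_params(name): a dict with "intrinsics" (3x3 intrinsics, pixels), "T" (4x4, takes a point from camera to world coordinates); the wrist camera has in their place "hand_eye" (4x4, takes a point from camera to tool coordinates, whose origin is the TCP and whose axes are the flange's). Camera axes: x right, y up, looking along -z (the intrinsics and any distortion apply to the point x, -y, -z); pixel columns grow to the right and rows downward; lengths in m; the calibration is good to about 2 mm. The wrist camera is an equidistant fisheye: a pixel r from the principal point sees the ray r / f radians off the axis. A picture is of the moment at which its call begins: read the wrist's pose just before it. camera_params takes no time and is no camera call.
- arm.close_job(): hands the job in, once; it reports no verdict.
The state is a dict: "clock": time; "qpos": joint angles; "dq": joint speeds; "tau": joint torques, N m; "position": TCP position; "tcp_rot": TCP orientation; "force": force on the tool from outside, world axes, zero at the start; "moment": the same for the moment, N m; "grip_width": opening from 0.0 (shut) to 1.0 (fully open).
Only numpy, scipy, OpenCV 4.12 (cv2) and the standard library are available. Lean on these libraries where they do the work, as an engineer would, in place of code of your own. Each camera call takes 0.05 s, during which the arm holds its last target. There are 200 camera calls.

## Working session

There is one attempt and no reset: what is moved stays moved. The work goes in short steps, Python scripts to look and compute and a tool call to move; the robot and the scene stay as the last step left them, time stands still between calls to the robot, and variables do not carry over. Pictures are saved under pics/ and viewed, on a budget of 10 in all, crops included, one or two more only if the job needs it, and the job is handed in when it is done.

Besides the shell and the picture viewer there is one more tool, called after ">>>" as name(argument=value, ...) on one line, values as JSON. send_rows: Moves the arm, as the interface text tells. Its arguments: {"type":"object","properties":{"moves":{"type":"array","items":{"type":"array","items":{"type":"number"}}},"force":{"type":"number"}},"required":["moves"]}

```bash
mkdir -p pics; ls; python3 - <<'E'
from plant import arm
import cv2, numpy as np
np.set_printoptions(precision=4,suppress=True)
print(arm.observe())
ims={n:arm.read_camera(n) for n in("side","top","wrist")}
for n in ims:
    cv2.imwrite(f"pics/{n}0.png",ims[n][:,:,::-1]); p=arm.camera_params(n); print(n,{k:np.array(v) if not isinstance(v,(str,dict)) else v for k,v in p.items()})
E
```

```text
pics
{'clock': 0.0, 'qpos': array([-74.1195,  20.1241,  94.6763,   0.0007,  65.2659,  -4.8486]), 'dq': array([-0.0436, -0.0729, -0.084 , -0.095 , -0.0019,  0.0338]), 'tau': array([  0.0017, -49.7327, -28.5257,   0.0699,   0.0257,  -0.0001]), 'position': array([ 0.1947, -0.5143,  0.4042]), 'tcp_rot': array([-179.934 ,   -0.0063,   20.7288]), 'force': array([ 0.8249,  0.4254, -0.153 ]), 'moment': array([-0.0232,  0.0109, -0.0069]), 'grip_width': 1.0012747041425252}
side {'intrinsics': array([[436.335 ,   0.    , 323.0432],
       [  0.    , 436.335 , 201.9655],
       [  0.    ,   0.    ,   1.    ]]), 'T': array([[-0.9987,  0.0415, -0.029 ,  0.4439],
       [-0.0465, -0.523 ,  0.851 ,  0.9435],
       [ 0.0202,  0.8513,  0.5243,  0.6998],
       [ 0.    ,  0.    ,  0.    ,  1.    ]])}
top {'intrinsics': array([[487.5477,   0.    , 319.2598],
       [  0.    , 487.5477, 200.0652],
       [  0.    ,   0.    ,   1.    ]]), 'T': array([[ 0.0101,  0.9894, -0.1452,  0.3216],
       [-0.9998,  0.0121,  0.0133,  0.0231],
       [ 0.0149,  0.145 ,  0.9893,  1.2654],
       [ 0.    ,  0.    ,  0.    ,  1.    ]])}
wrist {'intrinsics': array([[309.7069,   0.    , 315.8614],
       [  0.    , 309.7069, 198.1404],
       [  0.    ,   0.    ,   1.    ]]), 'hand_eye': array([[ 0.0014,  0.9675,  0.253 ,  0.0699],
       [ 1.    , -0.0014, -0.0002,  0.0003],
       [ 0.0002,  0.253 , -0.9675,  0.0202],
       [ 0.    ,  0.    ,  0.    ,  1.    ]])}
```

View pics/top0.png

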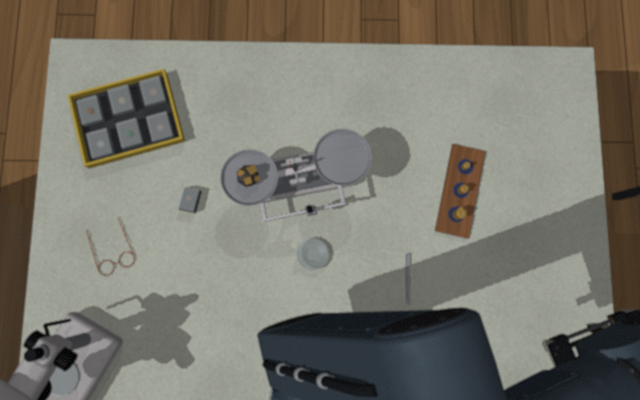

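View pics/side0.png

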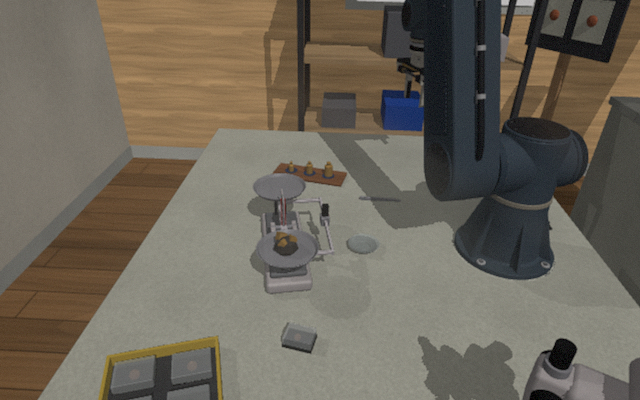

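Top view: specimen pan (250,177), weights pan (343,157), poise (310,209), weights (466,166), (461,190), (457,213) on board, dish (315,253), tweezers (408,278). Enlarging.

```bash
cat > h.py <<'E'
from plant import arm
import cv2, numpy as np
from scipy.spatial.transform import Rotation as R
np.set_printoptions(precision=4,suppress=True)
def ray(n,u,v,obs=None):
    p=arm.camera_params(n);K=np.array(p["intrinsics"])
    x=(u-K[0,2])/K[0,0];y=(v-K[1,2])/K[1,1]
    if n=="wrist":
        o=obs or arm.observe(); T=np.eye(4);T[:3,:3]=R.from_euler('xyz',o["tcp_rot"],degrees=True).as_matrix();T[:3,3]=o["position"]
        T=T@np.array(p["hand_eye"]);r=np.hypot(x,y);s=np.sin(r)/max(r,1e-9);d=np.array([x*s,-y*s,-np.cos(r)])
    else: T=np.array(p["T"]);d=np.array([x,-y,-1.])
    return T[:3,3],T[:3,:3]@d
def at(n,u,v,z,obs=None):
    c,d=ray(n,u,v,obs); return c+d*(z-c[2])/d[2]
def tri(a,b):
    (c1,d1),(c2,d2)=a,b
    s=np.linalg.lstsq(np.c_[d1,-d2],c2-c1,rcond=None)[0]
    p,q=c1+s[0]*d1,c2+s[1]*d2
    return (p+q)/2,np.linalg.norm(p-q)
def crop(im,x0,y0,w,h,k): return cv2.resize(im[y0:y0+h,x0:x0+w],None,fx=k,fy=k,interpolation=cv2.INTER_CUBIC)
E
python3 - <<'E'
import cv2,numpy as np
from h import crop
t=cv2.imread("pics/top0.png");s=cv2.imread("pics/side0.png")
a=np.vstack([np.hstack([crop(t,215,120,160,110,4)[:, :], crop(t,425,140,40,110,4)*0]),])
big=np.zeros((600,800,3),np.uint8)
big[:360,:640]=crop(t,215,125,160,90,4)
big[360:600,:320]=crop(t,420,140,80,60,4)*1
big[:,640:]=0
big[360:600,320:640]=crop(t,420,190,80,60,4)
big[0:480,640:800]=crop(s,240,170,40,120,4)
cv2.imwrite("pics/c1.png",big)
b=crop(s,245,155,110,140,4); cv2.imwrite("pics/c2.png",b)
E
```

```text
(no output)
```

View pics/c1.png

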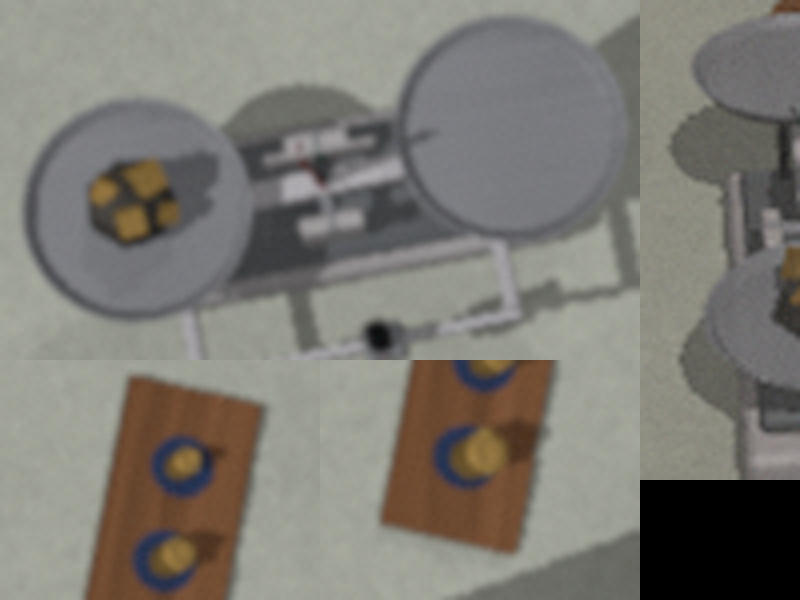

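View pics/c2.png

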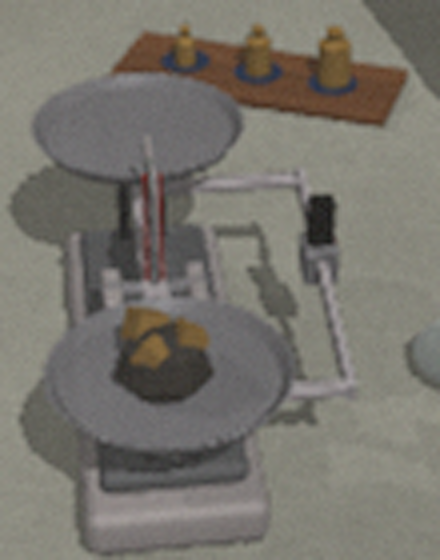

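Side crop: weights stand 50/100/200 left to right; weights pan high (specimen low), poise mid-beam with tab top at (321,198) in crop. Now triangulating.

```bash
python3 - <<'E'
from h import *
wp=tri(ray("top",343.2,156.6),ray("side",279.75,186.8));sp=tri(ray("top",250,177.25),ray("side",288,248.5));tb=tri(ray("top",310,208.7),ray("side",325.3,204.8))
print("wp",wp,"sp",sp,"tab",tb)
for n,u,v in(("50",465.5,166.5),("100",461.5,190.25),("200",457,214.25)): print(n,at("top",u,v,.01))
for n,u,v in(("50",291.3,171),("100",309.3,174),("200",328.3,176.3)): print(n,at("side",u,v,.011))
b=(wp[0]+sp[0])/2; ax=sp[0]-wp[0];print("mid",b,"len",np.linalg.norm(ax),"yaw of +y",np.degrees(np.arctan2(ax[1],ax[0])))
y=ax[:2]/np.linalg.norm(ax[:2]);x=np.array([y[1],-y[0]])
d=tb[0][:2]-b[:2];print("tab in bal",d@x,d@y)
for u,v in((451.5+.5,145),(486,151),(435,231),(469,238)): print("board",at("top",u,v,.01))
print("dish",at("top",315,253,.01),"tweez",at("top",408,254,0),at("top",408,303,0))
E
```

```text
wp (array([ 0.5931, -0.0482,  0.1302]), np.float64(0.0012694082780029172)) sp (array([0.5459, 0.1759, 0.1018]), np.float64(0.0007042146713171054)) tab (array([0.4685, 0.0293, 0.1285]), np.float64(0.0016301749597342117))
50 [ 0.6002 -0.3792  0.01  ]
100 [ 0.5365 -0.3665  0.01  ]
200 [ 0.473  -0.3527  0.01  ]
50 [ 0.5987 -0.3661  0.011 ]
100 [ 0.5363 -0.3496  0.011 ]
200 [ 0.4721 -0.3387  0.011 ]
mid [0.5695 0.0638 0.116 ] len 0.23082443938047476 yaw of +y 101.90292763051636
tab in bal -0.10592074772954353 -0.01293089596136302
board [ 0.6581 -0.3451  0.01  ]
board [ 0.643  -0.4353  0.01  ]
board [ 0.4286 -0.2941  0.01  ]
board [ 0.4115 -0.3819  0.01  ]
dish [0.3687 0.0158 0.01  ] tweez [ 0.3691 -0.2251  0.    ] [ 0.2447 -0.223   0.    ]
```

Consistent: pan spacing 231 mm, heights differ 28 mm, tab at x=-106 mm, weights 65 mm apart. Balance +y at yaw 101.9°, so tool yaw 11.9° aligns jaws with the beam. Going above the 100 g weight.

>>> send_rows(moves=[[0,0,8.8,371,-18,84,45],[0,0,8.8,371,-18,84,45],[0,0,8.8,371,-18,84,45],[0,0,8.8,371,-18,84,45],[0,0,8.8,371,-18,84,45],[0,0,8.8,371,-18,84,45],[0,0,8.8,371,-18,84,45],[0,0,8.8,371,-18,84,45]], force=10)

```text
clock: 0.82
position: [0.4916, -0.3847, 0.3313]
tcp_rot: [-180.0, 0.0, 11.9]
force: [-0.6, -0.9, 0.5]
grip_width: 0.48
```

```bash
cat >> h.py <<'E'
def delta(p,z=None):
    o=arm.observe(); M=R.from_euler('xyz',o["tcp_rot"],degrees=True).as_matrix()
    q=np.array(p,float) if z is None else np.array([p[0],p[1],z])
    return (M.T@(q-o["position"])*1000).round(1),o
E
python3 -c "
from h import *
d,o=delta([.5365,-.3665,.32]);print(d,o['position'],o['tcp_rot'],o['clock'],o['grip_width'])"
```

```text
[47.7 -8.6 11.3] [ 0.4916 -0.3847  0.3313] [-179.9854    0.0093   11.9347] 0.8167 0.48008205280368377
```

>>> send_rows(moves=[[0,0,0,47,-8,11,45],[0,0,0,47,-8,11,45],[0,0,0,47,-8,11,45],[0,0,0,47,-8,11,45]])

```text
clock: 1.15
position: [0.5339, -0.3685, 0.3206]
tcp_rot: [-180.0, 0.0, 12.0]
force: [-0.1, 0.5, 0.7]
grip_width: 0.448
```

```bash
python3 -c "
from h import *
d,o=delta([.5365,-.3665,.32]);im=arm.read_camera('wrist');cv2.imwrite('pics/w1.png',im[:,:,::-1]);np.save('w1.npy',np.r_[o['position'],o['tcp_rot']])
print(d,o['position'],o['tcp_rot'],o['clock'],o['grip_width'])"
```

```text
[ 2.9 -1.4  0.6] [ 0.5339 -0.3685  0.3206] [-179.9721    0.0464   11.9675] 1.15 0.44765706244747927
```

View pics/w1.png

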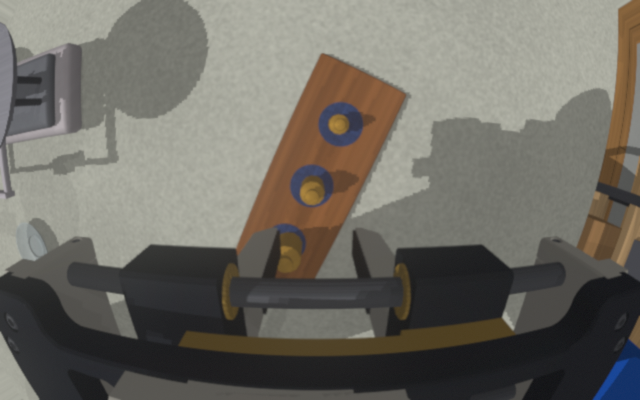

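Wrist view: felt spots at (340,125) = 50 g, (311,186) = 100 g, (287,240) = 200 g; knobs at (340,124), (313,190).

```bash
python3 -c "
from h import *
a=np.load('w1.npy');o=dict(position=a[:3],tcp_rot=a[3:])
print(at('wrist',340,125,.01,o),at('wrist',311,186,.01,o),at('wrist',287,240,.01,o));print(at('wrist',340,124,.044,o),at('wrist',313,189,.052,o))"
```

```text
[ 0.6014 -0.3772  0.01  ] [ 0.5386 -0.3629  0.01  ] [ 0.4788 -0.3505  0.01  ]
[ 0.6023 -0.3744  0.044 ] [ 0.5457 -0.3638  0.052 ]
```

>>> send_rows(moves=[[0,0,0,5,-4,30,45],[0,0,0,5,-4,60,45],[0,0,0,5,-4,95,45],[0,0,0,5,-4,117,45],[0,0,0,5,-4,118,45],[0,0,0,5,-4,118,10],[0,0,0,5,-4,118,10],[0,0,0,5,-4,118,10]], force=15)

```text
clock: 1.87
position: [0.5384, -0.3643, 0.2053]
tcp_rot: [179.9, -0.1, 11.9]
force: [0.3, 0.0, 0.4]
grip_width: 0.285
```

>>> send_rows(moves=[[0,0,0,0,0,0,10],[0,0,0,0,0,0,10],[0,0,0,0,0,-10,10],[0,0,0,0,0,-20,10],[0,0,0,0,0,-20,10]])

```text
clock: 2.28
position: [0.5389, -0.3639, 0.2259]
tcp_rot: [179.8, -0.1, 11.9]
force: [0.2, 0.7, -0.6]
grip_width: 0.233
```

>>> send_rows(moves=[[0,0,0,0,-10,-35,10],[0,0,0,10,-35,-70,10],[0,0,0,20,-65,-105,10],[0,0,0,30,-95,-134,10],[0,0,0,42,-130,-134,10],[0,0,0,54,-165,-134,10],[0,0,0,66,-200,-134,10],[0,0,0,76,-230,-134,10]])

```text
clock: 2.95
position: [0.565, -0.1204, 0.3577]
tcp_rot: [180.0, -0.1, 12.0]
force: [-0.0, -0.4, -0.9]
grip_width: 0.233
```

>>> send_rows(moves=[[0,0,0,11,-34,0,10],[0,0,0,18,-56,0,10],[0,0,0,22,-68,0,10],[0,0,0,22,-68,0,10],[0,0,0,22,-68,0,10]])

```text
clock: 3.37
position: [0.5726, -0.0518, 0.3571]
tcp_rot: [180.0, -0.0, 12.0]
force: [-0.3, -0.6, -1.3]
grip_width: 0.23
```

```bash
python3 -c "
from h import *
d,o=delta([.5734,-.0521,.36]);w=arm.read_camera('wrist');s=arm.read_camera('side')
cv2.imwrite('pics/p1.png',np.vstack([crop(w,150,60,340,240,2),crop(s,215,100,170,120,4)[:, :]])[:,:,::-1][::1,::1][:960]);
b=np.vstack([cv2.resize(w[:300],(480,225)),crop(s,235,110,160,115,3)]);cv2.imwrite('pics/p1.png',b[:,:,::-1]);cv2.imwrite('pics/w2.png',w[:,:,::-1]);np.save('w2.npy',np.r_[o['position'],o['tcp_rot']])
print(d,o['position'],o['tcp_rot'],o['clock'],o['grip_width'])"
```

```text
[ 0.7  0.4 -2.9] [ 0.5726 -0.0518  0.3571] [179.9781  -0.0118  11.9771] 3.3667 0.22976878400786704
```

View pics/p1.png

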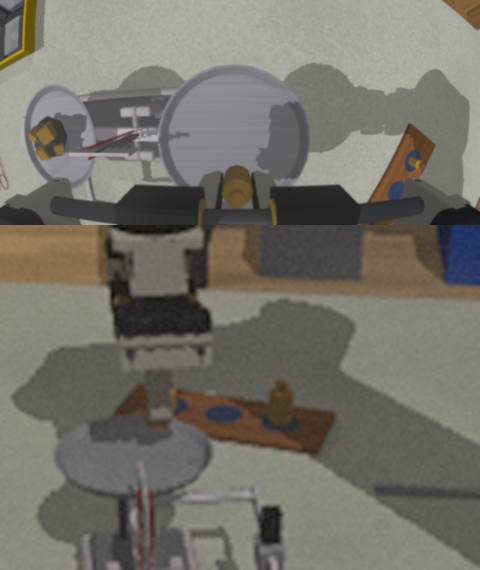

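Wrist view: pan centre about (313,169) full-size, weight over its near half; side view agrees. Lowering gently.

>>> send_rows(moves=[[0,0,0,0,0,12,10],[0,0,0,0,0,22,10],[0,0,0,0,0,30,10],[0,0,0,0,0,35,10],[0,0,0,0,0,38,10],[0,0,0,0,0,40,10],[0,0,0,0,0,42,10],[0,0,0,0,0,43,10]])

```text
clock: 4.13
position: [0.5727, -0.0517, 0.3139]
tcp_rot: [180.0, -0.0, 11.9]
force: [-0.2, -1.7, -0.5]
grip_width: 0.229
```

```bash
python3 -c "
from h import *
a=np.load('w2.npy');o=dict(position=a[:3],tcp_rot=a[3:])
print(at('wrist',312.5,168.5,.13,o))
s=arm.read_camera('side');w=arm.read_camera('wrist');o=arm.observe()
b=np.vstack([cv2.resize(w[:300],(480,225)),crop(s,235,140,120,90,4)]);cv2.imwrite('pics/p2.png',b[:,:,::-1]);print(o['position'],o['force'],o['grip_width'])"
```

```text
[ 0.608  -0.0424  0.13  ]
[ 0.5727 -0.0516  0.314 ] [-0.8143 -0.6478 -0.5357] 0.23118104743733445
```

View pics/p2.png

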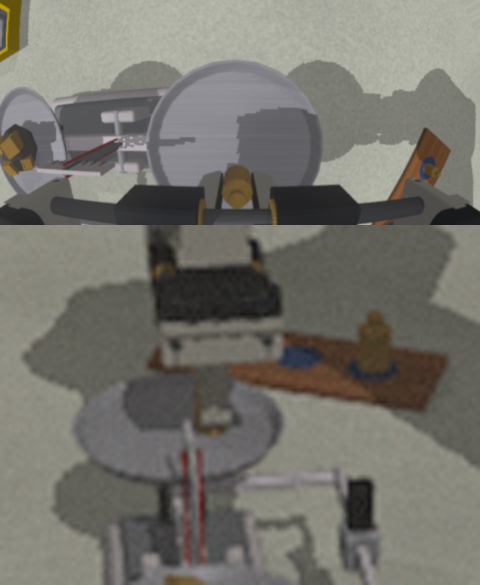

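Side view: pan centre row went 186.8 → ~190, so the weight rests on the pan and has pushed it slightly. Releasing.

>>> send_rows(moves=[[0,0,0,0,0,-1,30],[0,0,0,0,0,-2,42],[0,0,0,0,0,-2,42],[0,0,0,0,0,-2,42],[0,0,0,0,0,-10,42],[0,0,0,0,0,-30,42],[0,0,0,0,0,-60,42],[0,0,0,0,0,-80,42]])

```text
clock: 4.9
position: [0.5727, -0.0517, 0.3966]
tcp_rot: [180.0, -0.1, 11.9]
force: [-0.1, -0.3, 0.5]
grip_width: 0.422
```

```bash
python3 -c "
from h import *
o=arm.observe();w=arm.read_camera('wrist');s=arm.read_camera('side');t=arm.read_camera('top')
cv2.imwrite('pics/s3.png',s[:,:,::-1]);cv2.imwrite('pics/t3.png',t[:,:,::-1]);cv2.imwrite('pics/w3.png',w[:,:,::-1])
np.save('w3.npy',np.r_[o['position'],o['tcp_rot']])
b=np.hstack([np.vstack([cv2.resize(w[:300],(480,225)),crop(t,260,120,120,90,4)[:360]]), crop(s,260,160,80,146,4)[:585]]);cv2.imwrite('pics/p3.png',b[:,:,::-1]);print(o['position'],o['force'],o['grip_width'])"
```

```text
Traceback (most recent call last):
ValueError: all the input array dimensions except for the concatenation axis must match exactly, but along dimension 0, the array at index 0 has size 585 and the array at index 1 has size 584
```

>>> send_rows(moves=[[0,0,0,-24,-28,0,42],[0,0,0,-48,-57,10,35],[0,0,0,-72,-85,25,30],[0,0,0,-85,-101,40,30],[0,0,0,-85,-101,40,30],[0,0,0,-85,-101,40,30],[0,0,0,-85,-101,40,30],[0,0,0,-85,-101,40,30]])

```text
clock: 5.72
position: [0.4695, 0.029, 0.3543]
tcp_rot: [180.0, -0.1, 11.9]
force: [0.3, -0.9, 0.7]
grip_width: 0.301
```

```bash
python3 -c "
from h import *
d,o=delta([.4685,.0293,.357]);w=arm.read_camera('wrist');s=arm.read_camera('side')
cv2.imwrite('pics/s4.png',s[:,:,::-1]);cv2.imwrite('pics/w4.png',w[:,:,::-1])
np.save('w4.npy',np.r_[o['position'],o['tcp_rot']])
b=np.hstack([np.vstack([cv2.resize(w[:300],(480,225)),crop(w,220,130,160,115,3)]), crop(s,255,160,80,143,4)[:570]]);b=np.hstack([b[:570]]);cv2.imwrite('pics/p4.png',b[:,:,::-1]);print(d,o['position'],o['force'],o['grip_width'])" 2>&1 | tail -3; python3 - <<'E'
import sys;sys.path.insert(0,'.')
import os;os.chdir('.')
import cv2,numpy as np
from h import crop
w=cv2.imread('pics/w4.png');s=cv2.imread('pics/s4.png')
b=np.zeros((560,800,3),np.uint8);b[:240,:480]=cv2.resize(w[:320],(480,240));b[240:560,:480]=crop(w,240,150,120,80,4);b[:,480:]=crop(s,257,165,80,140,4)
cv2.imwrite('pics/p4.png',b)
E
```

```text
[-0.9 -0.5 -2.7] [0.4695 0.029  0.3543] [ 0.29   -0.9039  0.716 ] 0.30109562166685405
```

View pics/p4.png

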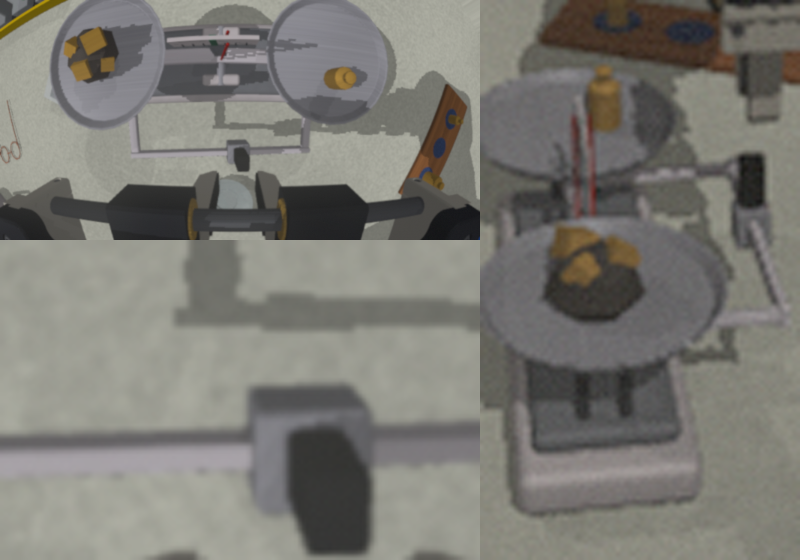

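Side view: the specimen pan is now ~10 px higher and the weights pan ~9 px lower, so the 100 g stands in the pan and W < 100 + poise (~68). The 100 g alone suffices; the poise must go towards the specimen end. Lowering the open jaws as a fork round the tab.

>>> send_rows(moves=[[0,0,0,0,0,15,30],[0,0,0,0,0,30,30],[0,0,0,0,0,42,30],[0,0,0,0,0,50,30],[0,0,0,0,0,56,30],[0,0,0,0,0,56,30],[0,0,0,0,0,56,30]], force=3)

```text
clock: 6.4
position: [0.4688, 0.0295, 0.2981]
tcp_rot: [180.0, -0.0, 11.9]
force: [1.2, -0.2, -0.2]
grip_width: 0.303
```

```bash
cat >> h.py <<'E'
def tilt(verbose=True):
    """specimen's shift in the side picture from the low stop (s0) to now, in px"""
    s=cv2.cvtColor(arm.read_camera('side'),cv2.COLOR_RGB2GRAY); r=cv2.imread('pics/s0g.png',0)
    k=8; tm=cv2.resize(r[230:258,272:300],None,fx=k,fy=k,interpolation=cv2.INTER_CUBIC)
    im=cv2.resize(s[210:266,264:308],None,fx=k,fy=k,interpolation=cv2.INTER_CUBIC)
    m=cv2.matchTemplate(im,tm,cv2.TM_CCOEFF_NORMED);_,v,_,l=cv2.minMaxLoc(m)
    return (l[0]/k-8,l[1]/k-20,v)
E
python3 -c "
import cv2
cv2.imwrite('pics/s0g.png',cv2.imread('pics/side0.png',0))
from h import *
o=arm.observe();w=arm.read_camera('wrist');cv2.imwrite('pics/p5.png',crop(w,200,130,240,150,3)[:,:,::-1]);print(tilt(),tilt(),o['position'],o['force'],o['grip_width'],o['clock'])"
```

```text
(-0.375, -10.125, 0.9531012773513794) (-0.375, -10.125, 0.9529758095741272) [0.4688 0.0295 0.2981] [ 1.241  -0.2212 -0.2098] 0.30346718583102567 6.4
```

View pics/p5.png

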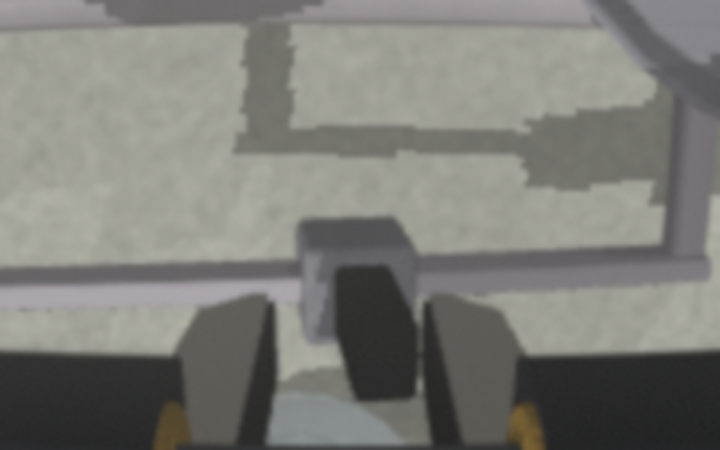

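The tab (375,330) is inside the fork, about 4 mm towards the weights-side finger. Settled tilt signal is −10.1 px from low stop (so the high stop; level ≈ −5). Pushing the poise ~27 mm towards the specimen end, then backing off.

>>> send_rows(moves=[[0,0,0,0,-3,0,30],[0,0,0,0,-6,0,30],[0,0,0,0,-9,0,30],[0,0,0,0,-12,0,30],[0,0,0,0,-15,0,30],[0,0,0,0,-18,0,30],[0,0,0,0,-21,0,30],[0,0,0,0,-24,0,30]])

```text
clock: 7.22
position: [0.4635, 0.0534, 0.2979]
tcp_rot: [-180.0, 0.0, 11.9]
force: [1.3, -1.1, 0.7]
grip_width: 0.299
```

>>> send_rows(moves=[[0,0,0,0,-3,0,30],[0,0,0,0,-5,0,30],[0,0,0,0,-6,0,30],[0,0,0,0,-7,0,30],[0,0,0,0,-6,0,30],[0,0,0,0,-3,0,30],[0,0,0,0,0,0,30],[0,0,0,0,0,0,30]])

```text
clock: 7.88
position: [0.4637, 0.0525, 0.2979]
tcp_rot: [-180.0, 0.0, 11.9]
force: [1.0, 0.8, -0.7]
grip_width: 0.295
```

```bash
python3 -c "
from h import *
print(tilt())"
```

```text
(-0.25, -5.375, 0.984359085559845)
```

>>> send_rows(moves=[[0,0,0,0,0,0,30],[0,0,0,0,0,0,30],[0,0,0,0,0,0,30],[0,0,0,0,0,0,30],[0,0,0,0,0,0,30],[0,0,0,0,0,0,30],[0,0,0,0,0,0,30],[0,0,0,0,0,0,30]])

```text
clock: 8.6
position: [0.4636, 0.0531, 0.2979]
tcp_rot: [-180.0, -0.0, 11.9]
force: [0.1, 0.7, -0.4]
grip_width: 0.301
```

```bash
python3 -c "
from h import *
o=arm.observe();w=arm.read_camera('wrist');cv2.imwrite('pics/p6.png',crop(w,200,130,240,150,3)[:,:,::-1]);print(tilt(),o['position'],o['force'],o['grip_width'],o['clock'])"
```

```text
(-0.375, -10.125, 0.9538911581039429) [0.4636 0.0531 0.2979] [ 0.0895  0.688  -0.3825] 0.30110164940861345 8.6
```

View pics/p6.png

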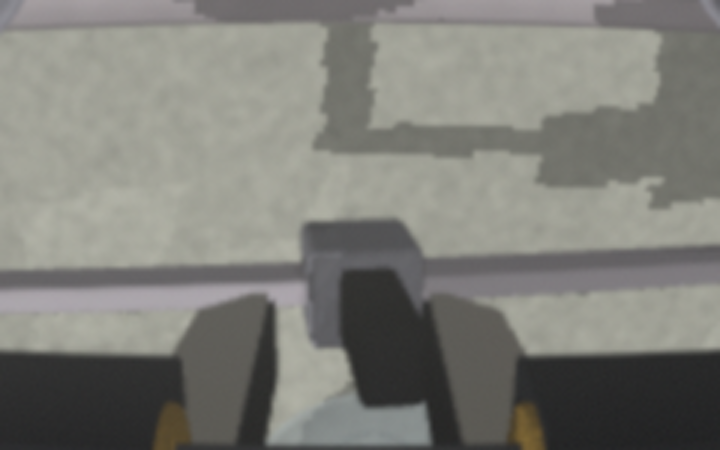

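Poise moved ~23 mm; the tab lies ~2 mm from the right-hand finger and the beam returned to the weights-low stop, so W is about 125–139 g. Pushing ~16 mm more.

>>> send_rows(moves=[[0,0,0,0,-3,0,30],[0,0,0,0,-6,0,30],[0,0,0,0,-9,0,30],[0,0,0,0,-12,0,30],[0,0,0,0,-15,0,30],[0,0,0,0,-17,0,30],[0,0,0,0,-18,0,30],[0,0,0,0,-18,0,30]])

```text
clock: 9.37
position: [0.4598, 0.0709, 0.2979]
tcp_rot: [-180.0, 0.0, 11.9]
force: [0.6, -0.3, -0.2]
grip_width: 0.303
```

>>> send_rows(moves=[[0,0,0,0,2,0,30],[0,0,0,0,5,0,30],[0,0,0,0,7,0,30],[0,0,0,0,7,0,30],[0,0,0,0,7,0,30],[0,0,0,0,7,0,30],[0,0,0,0,7,0,30],[0,0,0,0,7,0,30]])

```text
clock: 10.03
position: [0.4613, 0.0639, 0.2979]
tcp_rot: [-180.0, -0.0, 11.9]
force: [-0.6, 0.5, -0.1]
grip_width: 0.299
```

>>> send_rows(moves=[[0,0,0,0,0,0,30],[0,0,0,0,0,0,30],[0,0,0,0,0,0,30],[0,0,0,0,0,0,30],[0,0,0,0,0,0,30],[0,0,0,0,0,0,30],[0,0,0,0,0,0,30],[0,0,0,0,0,0,30]])

```text
clock: 10.7
position: [0.4613, 0.0638, 0.2979]
tcp_rot: [-180.0, 0.0, 11.9]
force: [-0.6, 0.4, 0.7]
grip_width: 0.3
```

```bash
python3 -c "
from h import *
o=arm.observe();w=arm.read_camera('wrist');cv2.imwrite('pics/p7.png',crop(w,200,130,240,150,3)[:,:,::-1]);print(tilt(),o['position'],o['force'],o['grip_width'],o['clock'])"
```

```text
(-0.375, -7.5, 0.9799795746803284) [0.4613 0.0638 0.2979] [-0.6132  0.4018  0.6755] 0.2997529966439822 10.7
```

>>> send_rows(moves=[[0,0,0,0,0,0,30],[0,0,0,0,0,0,30],[0,0,0,0,0,0,30],[0,0,0,0,0,0,30],[0,0,0,0,0,0,30],[0,0,0,0,0,0,30],[0,0,0,0,0,0,30],[0,0,0,0,0,0,30]])

```text
clock: 11.47
position: [0.4613, 0.0638, 0.2979]
tcp_rot: [-180.0, -0.0, 11.9]
force: [-0.6, 0.6, -0.3]
grip_width: 0.302
```

```bash
python3 -c "
from h import *
o=arm.observe();w=arm.read_camera('wrist');cv2.imwrite('pics/p7.png',crop(w,200,130,240,150,3)[:,:,::-1]);print(tilt(),o['position'],o['force'],o['grip_width'],o['clock'])"
```

```text
(-0.25, -7.875, 0.9803606867790222) [0.4613 0.0638 0.2979] [-0.5824  0.6371 -0.3473] 0.30155471908277653 11.4667
```

Now −7.9 px against level −5.06: about 0.067 rad weights-low, ~6 g too much. Pushing 6 mm past the last peak.

>>> send_rows(moves=[[0,0,0,0,-3,0,30],[0,0,0,0,-6,0,30],[0,0,0,0,-8,0,30],[0,0,0,0,-10,0,30],[0,0,0,0,-12,0,30],[0,0,0,0,-13,0,30],[0,0,0,0,-13,0,30]])

```text
clock: 12.15
position: [0.4586, 0.0768, 0.2979]
tcp_rot: [-180.0, 0.0, 11.9]
force: [0.7, 0.1, 1.1]
grip_width: 0.298
```

>>> send_rows(moves=[[0,0,0,0,2,0,30],[0,0,0,0,5,0,30],[0,0,0,0,8,0,30],[0,0,0,0,8,0,30],[0,0,0,0,8,0,30],[0,0,0,0,8,0,30],[0,0,0,0,8,0,30],[0,0,0,0,8,0,30]])

```text
clock: 12.82
position: [0.4603, 0.0688, 0.2979]
tcp_rot: [-180.0, -0.0, 11.9]
force: [0.2, -0.2, -0.4]
grip_width: 0.302
```

>>> send_rows(moves=[[0,0,0,0,0,0,30],[0,0,0,0,0,0,30],[0,0,0,0,0,0,30],[0,0,0,0,0,0,30],[0,0,0,0,0,0,30],[0,0,0,0,0,0,30],[0,0,0,0,0,0,30],[0,0,0,0,0,0,30]])

```text
clock: 13.48
position: [0.4603, 0.0687, 0.2979]
tcp_rot: [180.0, 0.0, 11.9]
force: [0.4, -0.7, 0.4]
grip_width: 0.301
```

>>> send_rows(moves=[[0,0,0,0,0,0,30],[0,0,0,0,0,0,30],[0,0,0,0,0,0,30],[0,0,0,0,0,0,30],[0,0,0,0,0,0,30],[0,0,0,0,0,0,30],[0,0,0,0,0,0,30],[0,0,0,0,0,0,30]])

```text
clock: 14.15
position: [0.4603, 0.0687, 0.2979]
tcp_rot: [-180.0, 0.0, 11.9]
force: [0.2, 0.2, 0.4]
grip_width: 0.299
```

```bash
python3 -c "
from h import *
o=arm.observe();w=arm.read_camera('wrist');cv2.imwrite('pics/p8.png',crop(w,200,130,240,150,3)[:,:,::-1]);print(tilt(),o['position'],o['force'],o['grip_width'],o['clock'])"
```

```text
(-0.25, -4.875, 0.986264705657959) [0.4603 0.0687 0.2979] [0.1904 0.2456 0.3936] 0.29878359698151874 14.15
```

−4.9 px: level within ~0.005 rad. Withdrawing straight up and checking.

>>> send_rows(moves=[[0,0,0,0,0,-5,30],[0,0,0,0,0,-15,30],[0,0,0,0,0,-35,30],[0,0,0,0,0,-60,30],[0,0,0,0,0,-90,30],[0,0,0,-30,0,-110,30],[0,0,0,-60,0,-110,30],[0,0,0,-80,0,-110,30]])

```text
clock: 14.92
position: [0.3801, 0.052, 0.4095]
tcp_rot: [180.0, -0.1, 11.9]
force: [0.2, 0.5, -0.1]
grip_width: 0.302
```

>>> send_rows(moves=[[0,0,0,0,0,0,30],[0,0,0,0,0,0,30],[0,0,0,0,0,0,30],[0,0,0,0,0,0,30],[0,0,0,0,0,0,30],[0,0,0,0,0,0,30],[0,0,0,0,0,0,30],[0,0,0,0,0,0,30]])

```text
clock: 15.58
position: [0.3822, 0.0522, 0.4078]
tcp_rot: [-180.0, 0.0, 11.9]
force: [0.9, 0.8, 0.3]
grip_width: 0.302
```

>>> send_rows(moves=[[0,0,0,0,0,0,30],[0,0,0,0,0,0,30],[0,0,0,0,0,0,30],[0,0,0,0,0,0,30],[0,0,0,0,0,0,30],[0,0,0,0,0,0,30],[0,0,0,0,0,0,30],[0,0,0,0,0,0,30]])

```text
clock: 16.25
position: [0.382, 0.0522, 0.4079]
tcp_rot: [-180.0, -0.0, 11.9]
force: [0.0, 0.4, -0.8]
grip_width: 0.3
```

```bash
python3 -c "
from h import *
o=arm.observe();w=arm.read_camera('wrist');s=arm.read_camera('side');print(tilt(),o['position'],o['clock'])
b=np.zeros((560,800,3),np.uint8);b[:240,:480]=cv2.resize(w[:320],(480,240));b[240:560,:480]=crop(w,245,20,120,80,4);b[:,480:]=crop(s,257,160,80,140,4)
cv2.imwrite('pics/p9.png',b[:,:,::-1]);cv2.imwrite('pics/w9.png',w[:,:,::-1])"
```

```text
(-0.125, -4.875, 0.9852725267410278) [0.382  0.0522 0.4079] 16.25
```

View pics/p9.png

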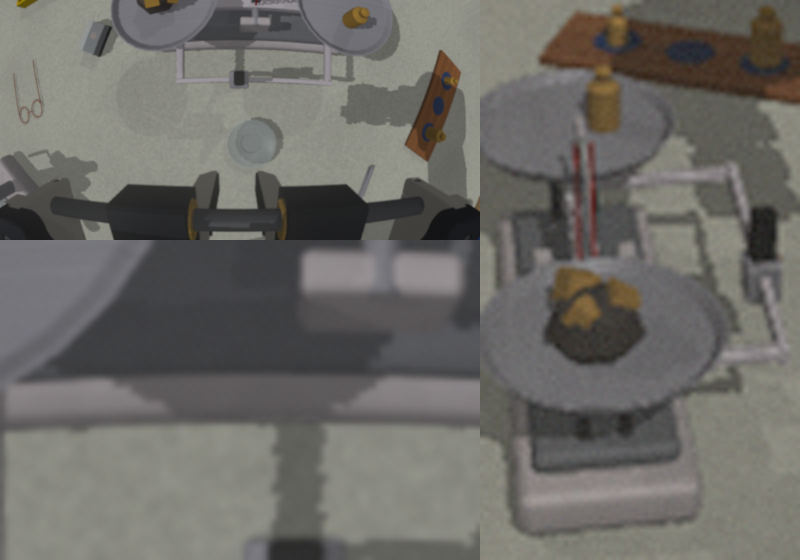

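Both views show the 100 g standing in its pan, the specimen in its pan, the 50 g and 200 g upright on the board, and the robot clear. The tilt reading hasn't changed in 2 s, so I'm handing in.

```bash
python3 -c "
from plant import arm
print(arm.close_job())"
```

```text
the job is handed in; nothing more can be done
None
```

I stood the 100 g weight on the empty pan and pushed the poise towards the specimen end in three light strokes with the open jaws. I then backed the arm clear and handed in at about 16 s of the 72 s allowed.

**Level:** the last check read the specimen pan at −4.9 px in the side view, against a level of about −5.06 px. That is about 0.005 rad off, and the reading was the same 2 s earlier, so the beam was at rest. I took level as midway between the two stops and never saw the needle in the green band directly.

**Everything else:** the last picture showed the specimen in its pan, the 100 g upright on the weights pan, the 50 g and 200 g standing on their board, and nothing touched by the robot. The dish, tweezers and box looked undisturbed, but I did not measure them. No contact force on the balance was clearly above sensor noise.

**Disagreement:** one wrist-camera estimate of the weights pan's centre was about 15 mm from the top/side one. I used the top/side one, and the 100 g sits well inside the rim either way. The specimen weighs roughly 125–130 g, but I did not pin that down.

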